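Unclamp a flow-cell reader and set its stiff lid to the pointer

TASK

The flow-cell reader is shut and held by its toggle clamp. Throw the red clamp handle all the way back over centre so that it stays open, then raise the stiff blue lid (it has a black pull tab) and leave it standing by itself at the angle shown by the green pointer on the side that faces the robot: the red line on the lid's edge must lie along the pointer, within 2 degrees. The lid springs back several degrees when it is let go, so check it then and correct it; do not force it up against the shut clamp, shift the pointer, or disturb the beaker, the amber bottle and the vial.

Things in the scene. Friction and masses are not known exactly. Their poses are not given: they have to be found in the camera images.
- reader: the reader, fixed to the bench, standing sideways to the robot: grey deck 240 x 210 x 16 mm, white housing with blue lid, toggle clamp in front of the lid. Origin: centre of the deck's underside; its x points from the clamp end to the lid hinge (roughly world -y), its y away from the robot (roughly world +x), z up. Yaw -1.77 to -1.37
- hinge_line (a point): middle of the lid's hinge axis, on the reader at [0.108, 0, 0.070] m in its frame; the axis runs along the reader's y. The lid turns about +y as it opens: its free edge rises, then goes over in the reader's +x. Lid: plate 164 x 172 x 10 mm, mid-plane 1 mm below the axis, free edge 158 mm from the axis, its top 74 mm above the bench when shut
- tab_grip (a point): grip point on the lid's black pull tab, a plate 8 mm thick, 44 mm wide along y, that stands 40 mm out of the lid's free edge, sloping up and outwards at 45 degrees (along [-1, 0, 1] of the lid's frame). The point is mid-thickness, 26 mm from the root, 14 mm from the free end, at [-0.172, -0.040, 0.018] m from hinge_line in the lid's frame. Raising takes 5 to 12 N here
- lid_line (a point): point on the red line along the lid edge that faces the robot, 105 mm from the hinge. Frame parallel to the lid's: equal to the reader's when shut, so their angle is the lid's. The stiff hinge stays where it is left but is elastic: let go after raising, the lid sinks 0.11 to 0.19 rad, more if heavier; let go after lowering, it springs up 0.04 to 0.12 rad. Lid 0.25 to 0.85 kg
- pointer_tip (a point): middle of the green end (30 x 6 x 6 mm) of the set pointer, a thin rod pivoted on the lid's hinge axis 13 mm outside the lid edge that faces the robot, beside a silvery quadrant with ticks; 105 mm from the axis. Its frame turns as the lid's: parallel to lid_line's when the lid is at the set angle, 0.70 to 1.10 rad from shut. Friction holds it; do not touch
- clamp_pivot (a point): pivot of the clamp handle, at [-0.088, 0.055, 0.081] m in the reader's frame, between two steel cheeks reaching up to z = 96 mm; frame parallel to the reader's. The clamp's steel arm reaches 58 mm from here towards the hinge, 85 to 97 mm high, over the lid's free edge, and swings up to near upright as the handle goes back
- handle_tip (a point): end of the red round handle (15 mm thick, 84 mm from the pivot to the end, red from 22 mm out): upright when clamped, lying outwards, about level, in the reader's -x when open
- clamp_handle (a joint): angle of the clamp handle, rad: 0 clamped (upright), grows as its tip swings towards -x of the reader, stop at 1.5. A spring resists, with up to 11 N at 60 mm from the pivot, up to the dead centre at 0.75; let go before it, it springs shut, beyond it, it springs open by itself. While it is clamped the lid is held down
- glass: clear beaker, 51 mm wide, 61 mm high, loose; origin in its underside; leave alone
- amber_bottle: brown bottle with black cap, 44 mm wide, 85 mm high, loose; origin in its underside; leave alone
- vial_green: small vial with green cap, 16 mm wide, 48 mm high, loose; origin in its underside; leave alone

How it is judged:
By the outcome, as a careful person would: the job done as asked, in the order asked, and still so for the second after the job is handed in, with the robot touching nothing.
It also fails if it takes over 61 s, if anything falls off the work surface, if the arm or the gripper's body presses on something with over 40 N, if the wrist force passes 120 N, or if a joint passes its speed limit or range.

ROBOT

A 6-joint arm with a two-finger parallel gripper is mounted at the origin on a cart in front of the work surface, level with it; the furniture and walls round the work are solid. World frame = base frame: x ahead of the robot, y to its left, z up, the work surface at z = 0. Lengths are in mm, angles in rad, forces in N, time in s.
With the tool pointing down it reaches from about 325 to 875 mm from the base axis. Payload 4.4 kg.
Tool frame: the origin (TCP) lies midway between the tips of the shut fingers; the grasp point (between the pads) lies ctrl.grip_depth behind it (ctrl.grip_depth is the distance from the TCP to the grasp point, in mm); z points along the fingers, y is the line along which they close (so a half turn about z gives the same grasp; the last joint's range is limited). The gripper opens to 85 mm and grips with 20 to 120 N. Pads are 22 mm wide; open, the fingers measure 114 mm over their backs; the gripper's body (76 mm by 85 mm) begins 54 mm behind the grasp point. The pads swing forward as they close: fully open they stand 13 mm farther back than shut.
Start: joints at [-0.15, 0.207, 1.542, -0, 1.393, -0.15], TCP at [575.002, -0.012, 231.282] pointing down, gripper open.
Joint ranges: [-2.73, 2.73], [-0.86, 2.22], [0.23, 2.46], [-1.11, 4.25], [0.08, 2.63], [-2.82, 2.82]. Speed limits (rad/s): [2.79, 2.79, 3.14, 3.14, 3.14, 3.14].

INTERFACE

Orientations are given as a unit quaternion [w, x, y, z].
In Python, from workcell import ctrl gives the robot as it stands.
- The arm moves only by the tool nudge_tcp, called in YAML: its name, and indented under it one key for each argument. Schema: {"type":"object","properties":{"moves":{"type":"array","items":{"type":"number"},"minItems":6,"maxItems":48},"finger_gap":{"type":"number"},"force":{"type":"number"},"only":{"type":"string"},"quiet":{"type":"boolean"},"lines":{"type":"string"}},"required":["moves"],"additionalProperties":false}. moves is one flat list of numbers that holds 1 to 8 rows one after another, with no inner brackets; each row has 6 numbers: dx, dy, dz in units of 100 mm, then a rotation vector rx, ry, rz in rad; each row is the pose to reach, as a shift and turn from the pose commanded when the call began, along the tool's axes at that moment; what a row does not reach only later rows make up. A row lasts 1/12 s, in which the tool goes at most 41.7 mm and 0.125 rad, less where a joint would pass 70% of its speed; a pose out of reach is approached as far as the arm can. finger_gap is the finger opening in mm, set as the call begins (left out keeps the last). The fingers move at their own pace and stop on an object; force is the grip in N (left out, the last holds). Time passes only in rows, so rows that do not move let the fingers close. The tool returns the time, the measured TCP pose, the force, the opening and the grip force at its end. only (a regular expression) keeps the lines of the reply that match it, lines (a string "A,B") keeps lines A to B, and quiet returns only ok. Input that does not fit is refused with a message, and nothing moves.
- ctrl.get_state(): the state, without advancing time (a new reading comes with each control period).
- ctrl.snapshot(name): name is "scene" or "side" or "wrist"; returns the picture (400x640x3 uint8, red, green, blue); there is no depth.
- ctrl.camera_model(name): a dict with "fx", "fy", "cx", "cy" (pixels), "extrinsics" (4x4, takes a point from world to camera coordinates); the wrist camera has in their place "T_tool_cam" (4x4, takes a point from camera to tool coordinates, whose origin is the TCP and whose axes are the flange's). Camera axes: x right, y up, looking along -z (the intrinsics and any distortion apply to the point x, -y, -z); pixel columns grow to the right and rows downward; lengths in mm; the calibration is good to about 2 mm. A picture is of the moment at which its call begins: read the wrist's pose just before it. camera_model takes no time and is no camera call.
- ctrl.close_job(): hands the job in; it is judged then, once.
The state is a dict: "time": time; "joint_positions": joint angles; "qd": joint speeds; "effort": joint torques, N m; "eef_pos": TCP position; "tool_rot": TCP orientation; "force": force on the tool from outside, world axes, zero at the start; "ft_torque": the same for the moment, N m; "width": finger opening in mm; "grip_force": force on a finger pad.
Only numpy, scipy, OpenCV 4.12 (cv2) and the standard library are available. Lean on these libraries where they do the work, as an engineer would, in place of code of your own. Each camera call takes 0.05 s, during which the arm holds its last target. There are 200 camera calls.

## Working session

There is one attempt and no reset: what is moved stays moved. The work goes in short steps, Python scripts to look and compute and a tool call to move; the robot and the scene stay as the last step left them, time stands still between calls to the robot, and variables do not carry over. Pictures are saved under pics/ and viewed, at most 10 in all, crops included, and the job is handed in when it is done.

```bash
ls; mkdir -p pics
```

Run:
```python
from workcell import ctrl
import cv2,json
for n in("scene","side"):
    cv2.imwrite(f"pics/{n}0.png",ctrl.snapshot(n)[:,:,::-1])
for n in("scene","side","wrist"):
    print(n,ctrl.camera_model(n))
print(ctrl.get_state(),ctrl.grip_depth)
```

```text
pics
workcell.py
scene {'fx': 471.6752170113364, 'fy': 471.6752170113364, 'cx': 320.39311011712795, 'cy': 204.28437351195507, 'extrinsics': array([[-7.22099234e-01, -6.91654111e-01,  1.36852672e-02,
         3.66072649e+02],
       [ 3.84288755e-01, -3.84597897e-01,  8.39289349e-01,
        -3.80363162e+02],
       [-5.75234603e-01,  6.11309290e-01,  5.43512744e-01,
        -5.07448180e+02],
       [ 0.00000000e+00,  0.00000000e+00,  0.00000000e+00,
         1.00000000e+00]])}
side {'fx': 377.6768755741386, 'fy': 377.6768755741386, 'cx': 322.06128713655045, 'cy': 193.02721373698145, 'extrinsics': array([[ 8.83483706e-01, -4.68350404e-01, -1.02196287e-02,
        -5.81229952e+02],
       [ 3.05843672e-01,  5.60136312e-01,  7.69874639e-01,
        -2.43053711e+02],
       [-3.54846713e-01, -6.83297308e-01,  6.38113313e-01,
        -7.81960969e+02],
       [ 0.00000000e+00,  0.00000000e+00,  0.00000000e+00,
         1.00000000e+00]])}
wrist {'fx': 329.21260653114797, 'fy': 329.21260653114797, 'cx': 321.0956667212654, 'cy': 199.96197769758365, 'T_tool_cam': array([[ 3.63776323e-
[... 401 characters left out ...]
81017e+00,  2.52848759e-05,
        1.39348382e+00, -1.50506149e-01]), 'qd': array([-0.0002318 , -0.00206779, -0.00477376, -0.00048649,  0.00084226,
       -0.00124655]), 'effort': array([-6.50861111e-04, -3.84093010e+01, -2.92548752e+01, -2.51638894e-04,
        4.84987657e-03,  7.72491080e-05]), 'eef_pos': array([5.74326146e+02, 8.77862067e-02, 2.30239228e+02]), 'tool_rot': array([-8.29238219e-04,  7.07112622e-01,  7.07100204e-01, -5.95383776e-04]), 'force': array([ 0.79531591, -0.5982931 ,  1.04953545]), 'ft_torque': array([-0.012243  , -0.04073729, -0.05160457]), 'grip_force': 0.0, 'width': 85.37935781475211} 18.700000000000003
```
The tool rot: q=(0,.707,.707,0): x_tool -> world: rotation by pi about (1,1,0)/√2: x->y, y->x, z->-z. So tool x = world y, tool y = world x.

View pics/scene0.png

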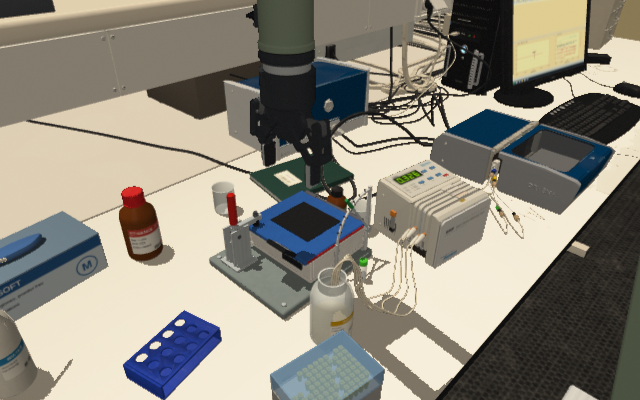

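View pics/side0.png

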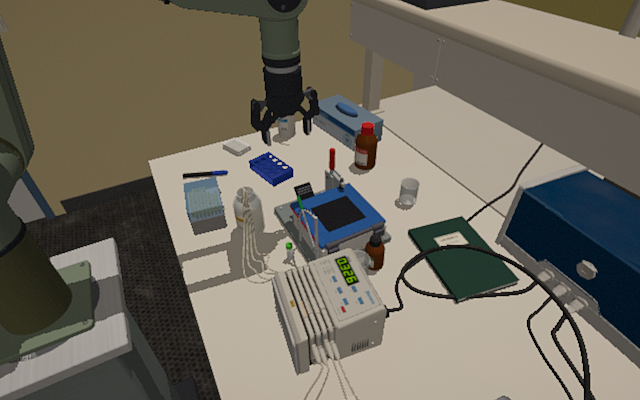

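Run:
```python
import cv2
a=cv2.imread("pics/scene0.png")[175:315,200:390]
cv2.imwrite("pics/sc.png",cv2.resize(a,None,fx=4,fy=4,interpolation=cv2.INTER_CUBIC))
a=cv2.imread("pics/side0.png")[140:270,265:415]
cv2.imwrite("pics/si.png",cv2.resize(a,None,fx=4,fy=4,interpolation=cv2.INTER_CUBIC))
```

View pics/sc.png

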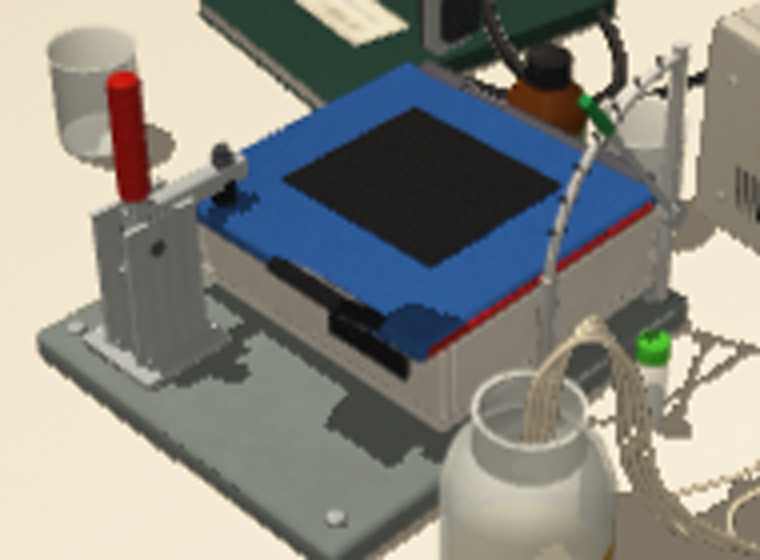

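View pics/si.png

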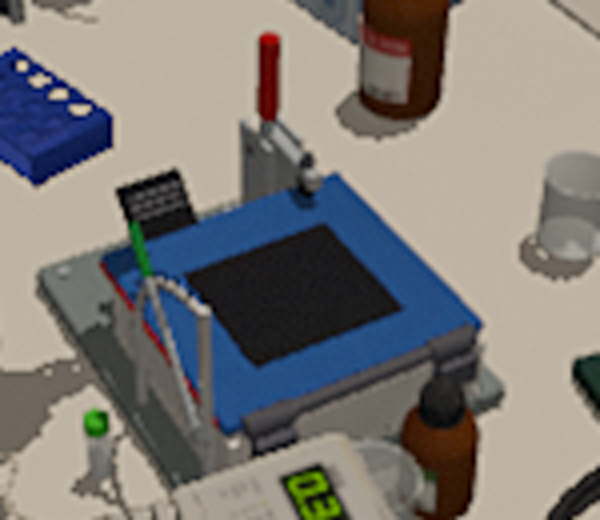

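Create h.py:
```python
import numpy as np
from workcell import ctrl
from scipy.optimize import least_squares
from scipy.spatial.transform import Rotation as R
C={n:ctrl.camera_model(n) for n in("scene","side","wrist")}
def ext(n,pos=None,q=None):
    if n!="wrist": return C[n]["extrinsics"]
    T=np.eye(4);T[:3,:3]=R.from_quat(q,scalar_first=True).as_matrix();T[:3,3]=pos
    return np.linalg.inv(T@C[n]["T_tool_cam"])
def proj(n,p,E=None):
    E=ext(n) if E is None else E
    c=np.asarray(p)@E[:3,:3].T+E[:3,3]; m=C[n]
    return np.stack([m["cx"]-m["fx"]*c[...,0]/c[...,2],m["cy"]+m["fy"]*c[...,1]/c[...,2]],-1)
def tri(a,b):
    f=lambda p:np.r_[proj("scene",p)-a,proj("side",p)-b]
    r=least_squares(f,[550,0,50]);return r.x,abs(r.fun).max()
def Rm(yaw): return R.from_euler("z",yaw).as_matrix()
def lid(th,p): # lid-frame offset from hinge (mm) -> reader
    return np.array([108,0,70])+R.from_euler("y",th).apply(p)
```

Run:
```python
from h import *
P={"tip":((231,194.5),(332.5,149.5)),"A":((307,264.2),(290.5,206)),"B":((363.7,226.2),(321.2,248)),
"Cc":((302.5,191.2),(385,222)),"D":((250,226),(348.7,184.2)),"ptr":((349.2,204),(300.5,202.5)),"deck":((282.5,313.7),(275,208.7))}
for k,v in P.items(): print(k,*[np.round(x,1) for x in tri(*v)])
loc={"tip":[-88,55,165],"A":[-50,-86,74],"B":[114,-86,74],"Cc":[114,86,74],"D":[-50,86,74],"deck":[-120,-105,16]}
def f(s):
    o=[]
    for k,l in loc.items():
        w=Rm(s[2])@l+[s[0],s[1],s[3]]
        o+=[proj("scene",w)-P[k][0],proj("side",w)-P[k][1]]
    return np.concatenate(o)
r=least_squares(f,[550,0,-1.57,0],loss="soft_l1");s=r.x;print(s,np.round(r.fun,1))
# pointer angle
g=lambda t:np.r_[proj("scene",w(t))-P["ptr"][0],proj("side",w(t))-P["ptr"][1]]
w=lambda t:Rm(s[2])@lid(t[0],[-105,-102,0])+[s[0],s[1],s[3]]
q=least_squares(g,[.9]);print("th",q.x,q.fun)
for n,l in{"pivot":[-88,55,81],"tab":[-64,-40,88],"tip":[-88,55,165],"hinge":[108,0,70]}.items(): print(n,Rm(s[2])@l+[s[0],s[1],s[3]])
for a,b in{"glass":((93,140),(575,245)),"amber":((547,60),(440,390)),"vial":((653,345),(96,425))}.items():
    print(a,tri((200+a_/4 if 0 else 200+b[0]/4*0+globals()['x0'],0),(0,0)) if 0 else tri((200+{'glass':93,'amber':550,'vial':653}[a]/4,175+{'glass':150,'amber':48,'vial':333}[a]/4),(265+{'glass':570,'amber':445,'vial':96}[a]/4,140+{'glass':250,'amber':380,'vial':412}[a]/4)))
```

```text
tip [701.1  22.2 162.3] 0.0
A [559.8 -20.3  65.9] 0.3
B [ 562.6 -176.4   65.1] 0.2
Cc [ 730.2 -178.    69.3] 0.5
D [719.8 -23.   67.7] 2.5
ptr [ 548.4 -111.2  152. ] 0.2
deck [544.8  51.    9.8] 0.5
[646.5859009  -66.20295297  -1.56830204  -6.3438333 ] [ 0.2  1.7  0.2  1.2 -2.1 -0.1 -0.7 -1.3  2.  -1.7 -0.   0.9  0.1  0.2
  1.7  0.2 -8.5 -2.9  1.2 -0.4  0.6  2.2 -1.1 -0.6]
th [0.95505394] [ 2.38209342  1.39222777 -1.13933135  2.39764512]
pivot [701.36623302  21.93395878  74.6561667 ]
tab [606.4263913   -2.30292332  81.6561667 ]
tip [701.36623302  21.93395878 158.6561667 ]
hinge [ 646.85528333 -174.20261701   63.6561667 ]
glass (array([886.27798789, -78.20681967, -11.77263223]), np.float64(0.5349220116805213))
amber (array([ 672.56919057, -220.41324552,   89.00022443]), np.float64(0.8910612754444571))
vial (array([ 512.52729625, -116.00476444,   50.00938381]), np.float64(0.018485178521160606))
```

Create w.py:
```python
import sys,cv2,json
from h import *
n,z,x0,x1,y0,y1=sys.argv[1],float(sys.argv[2]),*map(int,sys.argv[3:7])
s=ctrl.get_state();im=ctrl.snapshot("wrist")[:,:,::-1]
json.dump([list(s["eef_pos"]),list(s["tool_rot"])],open(f"pics/{n}.json","w"))
cv2.imwrite(f"pics/{n}f.png",im)
cv2.imwrite(f"pics/{n}.png",cv2.resize(im[y0:y1,x0:x1],None,fx=z,fy=z,interpolation=cv2.INTER_CUBIC))
```

```bash
python3 w.py w0 1.25 0 640 0 400
```

```text
(no output)
```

View pics/w0.png

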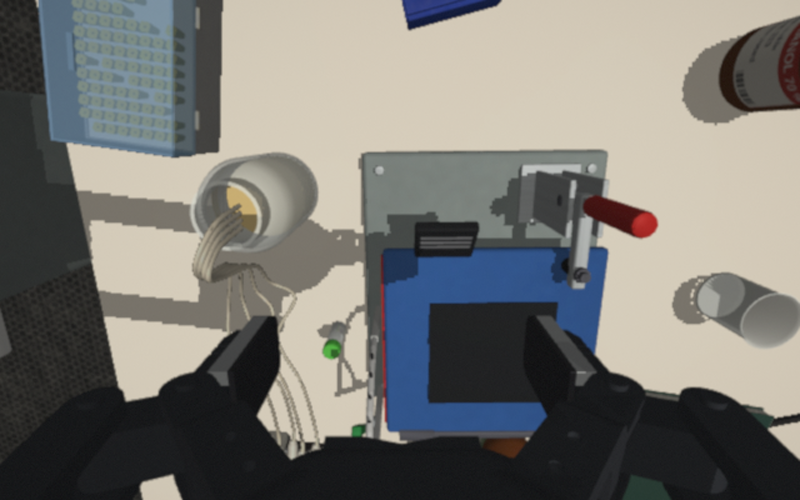

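Run:
```python
from h import *
import json
e=json.load(open("pics/w0.json"));E=ext("wrist",*e)
P={"tip":((231,194.5),(332.5,149.5),(518.4,177.6)),"A":((307,264.2),(290.5,206),(306.4,200)),"B":((363.7,226.2),(321.2,248),(310.4,344)),
"Cc":((302.5,191.2),(385,222),None),"D":(None,(348.7,184.2),(485.6,199.2)),"deck":((282.5,313.7),(275,208.7),(290.4,123.2)),"deck2":((210,260),None,(485.6,120.8))}
loc={"tip":[-88,55,165],"A":[-50,-86,74],"B":[114,-86,74],"Cc":[114,86,74],"D":[-50,86,74],"deck":[-120,-105,16],"deck2":[-120,105,16]}
N=("scene","side","wrist")
def f(s,use=(0,1,2)):
    o=[]
    for k,l in loc.items():
        w=Rm(s[2])@l+[s[0],s[1],s[3]]
        for i in use:
            if P[k][i] is not None:o.append(proj(N[i],w,E if i==2 else None)-P[k][i])
    return np.concatenate(o)
for use in((0,),(1,),(2,),(0,1,2)):
    r=least_squares(f,[550,0,-1.57,0],loss="soft_l1",args=(use,));s=r.x;print(use,s.round(3),np.round(f(s,use),1))
for n,l in{"pivot":[-88,55,81],"tab":[-64,-40,88],"tip":[-88,55,165],"hinge":[108,0,70]}.items(): print(n,Rm(s[2])@l+[s[0],s[1],s[3]])
# tip triangulated by all three
g=lambda p:np.concatenate([proj(N[i],p,E if i==2 else None)-P["tip"][i] for i in range(3)])
r=least_squares(g,[700,20,160]);print(r.x,r.fun.round(1))
```

```text
(0,) [654.205 -72.514  -1.57  -13.438] [ 0.8  2.1 -2.7 -0.6  0.8 -1.6 -0.1  0.7  0.3  0.9 -0.6 -1.6]
(1,) [652.722 -53.815  -1.564 -19.116] [-0.3  2.4 -0.1 -1.   0.2  0.1  0.3 -0.2  0.4  0.1 -0.5 -0.3]
(2,) [645.964 -65.12   -1.559  -4.914] [-5.6  2.   0.5 -0.1 -0.1  0.2  1.  -1.  -0.3 -0.5  0.9 -0.3]
(0, 1, 2) [646.046 -65.498  -1.561  -5.678] [ 0.1  1.9 -0.5  0.9 -6.   2.5 -1.7 -0.1 -1.  -1.4  0.7 -0.   1.9 -2.1
  0.1  0.6 -0.2 -0.1 -0.4  0.2  1.5 -0.4  0.6 -0.8  0.7 -0.7  1.2  2.4
 -1.6 -0.6  0.1 -0.4 -1.7 -0.7  0.8  0.2]
pivot [700.17869592  23.03766438  75.32215434]
tab [605.41908605  -1.89457055  82.32215434]
tip [700.17869592  23.03766438 159.32215434]
hinge [ 647.10708857 -173.49326065   64.32215434]
[701.96240199  24.90927676 162.20778448] [-1.6  0.5 -0.2 -0.6 -0.3  0.6]
```

The rows are not in the units I measure in: shifts go in units of 100 mm. I convert before sending: 128 mm is 1.28, 102 mm is 1.02.

nudge_tcp:
  moves: [0.08,0.42,0,0,0,0,0.16,0.84,0,0,0,0,0.24,1.28,0,0,0,0,0.24,1.28,0,0,0,0,0.24,1.28,0.4,0,0,0,0.24,1.28,0.8,0,0,0,0.24,1.28,1.02,0,0,0,0.24,1.28,1.02,0,0,0]
  finger_gap: 85

```text
time: 0.82
eef_pos: [697.0, 24.5, 120.2]
tool_rot: [-0.006, 0.707, 0.707, -0.005]
force: [-1.8, 0.8, -0.7]
width: 85.2
grip_force: 0.0
```

nudge_tcp:
  moves: [0,0,0,0,0,0,0,0,0,0,0,0,0,0,0,0,0,0,0,0,0,0,0,0,0,0,0,0,0,0,0,0,0,0,0,0]
  finger_gap: 5
  force: 50

```text
time: 1.32
eef_pos: [700.1, 23.9, 131.7]
tool_rot: [-0.002, 0.707, 0.707, -0.003]
force: [-10.1, -0.3, 12.3]
width: 13.7
grip_force: 48.8
```

nudge_tcp:
  moves: [0.07,0,0.004,0,0,0,0.14,0,0.014,0,0,0,0.2,0,0.03,0,0,0,0.27,0,0.054,0,0,0,0.33,0,0.084,0,0,0,0.39,0,0.12,0,0,0,0.44,0,0.16,0,0,0,0.495,0,0.21,0,0,0]

```text
time: 1.98
eef_pos: [700.0, 70.7, 111.2]
tool_rot: [-0.001, 0.707, 0.707, -0.004]
force: [-12.6, -5.9, 8.4]
width: 13.2
grip_force: 48.6
```

nudge_tcp:
  moves: [0.045,0,0.05,0,0,0,0.085,0,0.105,0,0,0,0.12,0,0.165,0,0,0,0.145,0,0.23,0,0,0,0.16,0,0.28,0,0,0,0.17,0,0.32,0,0,0,0.17,0,0.32,0,0,0]

```text
time: 2.57
eef_pos: [699.1, 90.9, 73.6]
tool_rot: [-0.003, 0.707, 0.707, -0.003]
force: [-5.4, 0.9, -4.9]
width: 12.7
grip_force: 48.4
```

Scaled: -70 mm is -0.7, -140 mm is -1.4.

nudge_tcp:
  moves: [0,0,0,0,0,0,0,0,0,0,0,0,0,0,0,0,0,0,0,0,-0.3,0,0,0,0,0,-0.7,0,0,0,0,0,-1.1,0,0,0,0,0,-1.4,0,0,0,0,0,-1.4,0,0,0]
  finger_gap: 85

```text
time: 3.23
eef_pos: [709.3, 90.4, 229.2]
tool_rot: [0.008, 0.707, 0.707, 0.008]
force: [0.3, 0.4, 2.0]
width: 85.1
grip_force: 0.0
```

Add to h.py:
```python
def go(p,Rt):
    s=ctrl.get_state();R0=R.from_quat(s["tool_rot"],scalar_first=True)
    rel=(R0.inv()*R.from_matrix(Rt)).as_rotvec()
    print("d",R0.inv().apply(np.array(p)-s["eef_pos"]).round(1),"rv",rel.round(3),"pos",s["eef_pos"].round(1))
S=(646.0,-65.5,-1.561,-2.5) # reader pose
def rd(l): return Rm(S[2])@np.asarray(l,float)+[S[0],S[1],S[3]]
def tabpose(th,back):
    """TCP pose holding tab with lid at th; back = retreat of grasp point from the grip point"""
    L=Rm(S[2])@R.from_euler("y",th).as_matrix()
    z=L@np.array([1,0,-1])/2**.5; x=L@[0,-1,0]; y=np.cross(z,x)
    return rd(lid(th,[-172,-40,18]))+z*(ctrl.grip_depth-back), np.stack([x,y,z],1)
```

Run:
```python
from h import *
import cv2
print("bottle rim",tri((334,278-6),(247,193)))
for n in("scene","side"): cv2.imwrite(f"pics/{n}1.png",ctrl.snapshot(n)[:,:,::-1])
a=cv2.imread("pics/scene1.png")[160:320,190:390];b=cv2.imread("pics/side1.png")[130:290,230:430]
cv2.imwrite("pics/c1.png",cv2.resize(cv2.hconcat([a,b]),None,fx=2,fy=2,interpolation=cv2.INTER_CUBIC))
p,Rt=tabpose(0,100);print(p);go(p,Rt)
```

```text
bottle rim (array([469.28858946,  11.59120937, 122.68135758]), np.float64(0.5823002424963875))
[604.81180437  55.59010508 142.98778131]
d [ -34.8 -101.4   77.2] rv [ 0.619 -0.611 -1.495] pos [705.5  90.3 221.1]
```

View pics/c1.png

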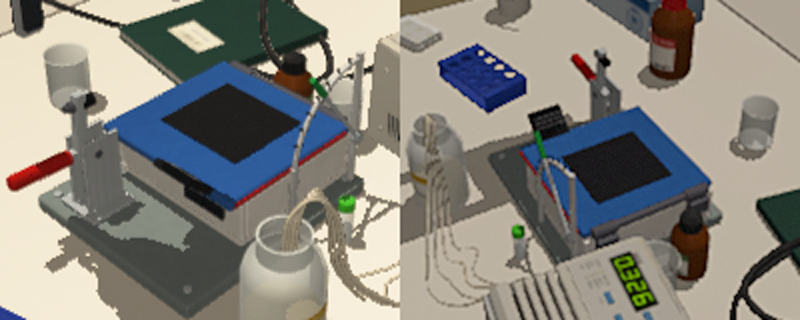

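Scaled: -30 mm is -0.3, -100 mm is -1.

nudge_tcp:
  moves: [-0.15,-0.4,0,0.26,-0.26,-0.63,-0.3,-0.8,0,0.62,-0.61,-1.5,-0.35,-1,0,0.62,-0.61,-1.5,-0.35,-1,0,0.62,-0.61,-1.5,-0.35,-1,0,0.62,-0.61,-1.5,-0.35,-1,0,0.62,-0.61,-1.5,-0.35,-1,0,0.62,-0.61,-1.5,-0.35,-1,0,0.62,-0.61,-1.5]

```text
time: 4.0
eef_pos: [602.7, 55.2, 214.7]
tool_rot: [-0.003, 0.324, 0.914, -0.242]
force: [-0.4, 0.4, -0.5]
width: 84.9
grip_force: 0.0
```

```bash
python3 -c "
from h import *
go(*tabpose(0,100))"
```

```text
d [ 9.4 33.4 62.8] rv [ 0.256 -0.265 -0.618] pos [602.7  55.2 214.7]
```

nudge_tcp:
  moves: [0.03,0.1,0.2,0.26,-0.26,-0.62,0.09,0.33,0.63,0.26,-0.26,-0.62,0.09,0.33,0.63,0.26,-0.26,-0.62,0.09,0.33,0.63,0.26,-0.26,-0.62,0.09,0.33,0.63,0.26,-0.26,-0.62,0.09,0.33,0.63,0.26,-0.26,-0.62,0.09,0.33,0.63,0.26,-0.26,-0.62,0.09,0.33,0.63,0.26,-0.26,-0.62]

```text
time: 4.67
eef_pos: [604.3, 55.6, 142.8]
tool_rot: [-0.001, -0.002, 0.924, -0.382]
force: [0.6, -0.2, 0.2]
width: 85.3
grip_force: 0.0
```

Run:
```python
from h import *
go(*tabpose(0,100));print(ctrl.get_state()["joint_positions"].round(2))
```

```bash
python3 w.py w1 1.25 0 640 0 400
```

```text
d [-0.5 -0.1 -0.1] rv [ 0.001 -0.008 -0.002] pos [604.3  55.6 142.8]
[ 0.3   0.58  1.43 -0.75  1.46 -1.06]
```

View pics/w1.png

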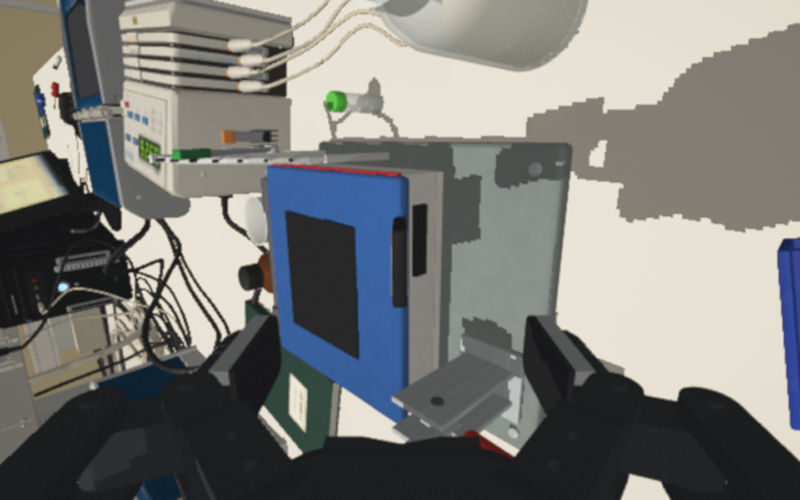

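Run:
```python
from h import *
import json
E=ext("wrist",*json.load(open("pics/w1.json")))
for a in(-18,-40,-62): print(proj("wrist",rd(lid(0,[-181.9,a,27.9])),E)*1.25)
for l in([-50,-86,74],[-50,86,74],[114,-86,74],[-120,-105,16]): print(proj("wrist",rd(l),E)*1.25)
```

```text
[400.64504082 307.78723421]
[400.59041448 269.86611511]
[400.53286262 229.91412017]
[400.48752482 177.6366799 ]
[400.84168657 426.76421822]
[265.64954782 165.22512398]
[563.05527028 144.37023366]
```

nudge_tcp:
  moves: [0,0,0.3,0,0,0,0,0,0.6,0,0,0,0,0,0.8,0,0,0,0,0,0.94,0,0,0,0,0,0.94,0,0,0,0,0,0.94,0,0,0]

```text
time: 5.22
eef_pos: [605.8, -11.8, 78.2]
tool_rot: [-0.0, -0.001, 0.924, -0.382]
force: [0.7, 0.5, -1.3]
width: 85.1
grip_force: 0.0
```

nudge_tcp:
  moves: [0,0,0,0,0,0,0,0,0,0,0,0,0,0,0,0,0,0,0,0,0,0,0,0,0,0,0,0,0,0,0,0,0,0,0,0,0,0,0,0,0,0]
  finger_gap: 3
  force: 50

```text
time: 5.8
eef_pos: [605.8, -10.6, 78.5]
tool_rot: [0.0, -0.002, 0.924, -0.382]
force: [-1.1, 1.4, 2.0]
width: 7.2
grip_force: 49.5
```

Run:
```python
from h import *
go(*tabpose(0,0))
```

```text
d [0.3 1.2 7.5] rv [ 0.001 -0.005 -0.004] pos [605.8 -10.6  78.5]
```

Add to h.py:
```python
def arc(ths):
    "rows turning the present pose about the hinge axis"
    s=ctrl.get_state();R0=R.from_quat(s["tool_rot"],scalar_first=True)
    h=rd([108,0,70]);a=Rm(S[2])@[0,1,0]
    for t in ths:
        Q=R.from_rotvec(a*t);d=h+Q.apply(s["eef_pos"]-h)-s["eef_pos"]
        print(t,R0.inv().apply(d).round(1),R0.inv().apply(a*t).round(3))
```

Run:
```python
from h import *
arc(np.arange(1,9)*.1)
```

```text
0.1 [  0.  -12.8 -10.1] [-0.1    0.    -0.001]
0.2 [  0.  -26.6 -19. ] [-0.2    0.001 -0.001]
0.30000000000000004 [ -0.  -41.2 -26.4] [-0.3    0.001 -0.002]
0.4 [ -0.  -56.5 -32.3] [-0.4    0.001 -0.002]
0.5 [ -0.1 -72.2 -36.6] [-0.5    0.002 -0.003]
0.6000000000000001 [ -0.1 -88.3 -39.4] [-0.6    0.002 -0.003]
0.7000000000000001 [  -0.2 -104.7  -40.5] [-0.7    0.002 -0.004]
0.8 [  -0.2 -121.   -40. ] [-0.8    0.003 -0.004]
```

Scaled: -12.8 mm is -0.128, -56.5 mm is -0.565.

nudge_tcp:
  moves: [0,-0.064,-0.053,-0.05,0,0,0,-0.128,-0.101,-0.1,0,0,0,-0.196,-0.148,-0.15,0,0,0,-0.266,-0.19,-0.2,0,0,0,-0.34,-0.229,-0.25,0,0,0,-0.412,-0.264,-0.3,0,0,0,-0.488,-0.295,-0.35,0,0,0,-0.565,-0.323,-0.4,0,0]
  force: 60

```text
time: 6.47
eef_pos: [605.6, -26.6, 140.7]
tool_rot: [-0.0, -0.003, 0.982, -0.189]
force: [0.3, 3.7, -2.9]
width: 6.9
grip_force: 60.1
```

nudge_tcp:
  moves: [0,0,0,0,0,0]

```text
time: 6.55
eef_pos: [606.2, -27.5, 142.5]
tool_rot: [0.001, -0.0, 0.982, -0.188]
force: [-1.2, 5.9, -2.9]
width: 7.2
grip_force: 60.3
```

Run:
```python
from h import *
p,Rt=tabpose(.4,7.5);go(p,Rt)
arc(np.arange(1,9)*.1)
```

```text
d [0.6 1.4 1.4] rv [ 0.007 -0.002 -0.009] pos [606.2 -27.5 142.5]
0.1 [ -0.1 -12.9 -10.2] [-0.1    0.001 -0.   ]
0.2 [ -0.2 -26.8 -19. ] [-0.2    0.002 -0.   ]
0.30000000000000004 [ -0.3 -41.4 -26.5] [-0.3    0.003 -0.001]
0.4 [ -0.4 -56.8 -32.4] [-0.4    0.004 -0.001]
0.5 [ -0.6 -72.6 -36.7] [-0.5    0.004 -0.001]
0.6000000000000001 [ -0.7 -88.8 -39.5] [-0.6    0.005 -0.001]
0.7000000000000001 [  -0.8 -105.2  -40.6] [-0.7    0.006 -0.002]
0.8 [  -1.  -121.7  -40.1] [-0.8    0.007 -0.002]
```

nudge_tcp:
  moves: [0,-0.064,-0.053,-0.05,0,0,0,-0.129,-0.102,-0.1,0,0,0,-0.196,-0.148,-0.15,0,0,0,-0.268,-0.19,-0.2,0,0,0,-0.34,-0.229,-0.25,0,0,0,-0.414,-0.265,-0.3,0,0,0,-0.488,-0.295,-0.35,0,0,0,-0.568,-0.324,-0.4,0,0]

```text
time: 7.22
eef_pos: [605.8, -66.4, 192.7]
tool_rot: [-0.001, -0.003, 1.0, 0.011]
force: [1.2, 5.4, -0.6]
width: 6.8
grip_force: 60.6
```

nudge_tcp:
  moves: [0,-0.064,-0.053,-0.05,0,0,0,-0.129,-0.102,-0.1,0,0,0,-0.196,-0.148,-0.15,0,0,0,-0.268,-0.19,-0.2,0,0,0,-0.34,-0.229,-0.25,0,0,0,-0.384,-0.251,-0.28,0,0,0,-0.384,-0.251,-0.28,0,0,0,-0.384,-0.251,-0.28,0,0]

```text
time: 7.88
eef_pos: [606.0, -105.2, 217.6]
tool_rot: [-0.001, -0.002, 0.989, 0.15]
force: [0.1, 6.7, 3.5]
width: 7.0
grip_force: 61.0
```

Run:
```python
from h import *
import cv2
p,Rt=tabpose(1.08,7.5);go(p,Rt)
for n in("scene","side"): cv2.imwrite(f"pics/{n}2.png",ctrl.snapshot(n)[:,:,::-1])
```

```text
d [-0.4 -0.4  0.5] rv [ 0.007 -0.    -0.006] pos [ 606.  -105.2  217.6]
```

nudge_tcp:
  moves: [0,0,0,0,0,0,0,0,0,0,0,0,0,0,0,0,0,0,0,0,0,0,0,0,0,0,0,0,0,0,0,0,0,0,0,0]
  finger_gap: 85

```text
time: 8.48
eef_pos: [606.2, -108.1, 216.9]
tool_rot: [-0.001, -0.001, 0.989, 0.147]
force: [-1.1, 0.1, 0.3]
width: 78.7
grip_force: 0.0
```

nudge_tcp:
  moves: [0,0,-0.2,0,0,0,0,0,-0.5,0,0,0,0,0,-0.8,0,0,0,0,0,-0.8,0,0,0,0,0,-0.8,0,0,0]

```text
time: 8.9
eef_pos: [607.6, -132.3, 296.2]
tool_rot: [0.002, -0.001, 0.989, 0.145]
force: [-0.2, 0.6, 0.2]
width: 84.6
grip_force: 0.0
```

Add to h.py:
```python
def viewpose(): # look along +x, down 45 deg
    f=.5; return np.array([486,-105,235.]),np.stack([[-np.cos(f),0,-np.sin(f)],[0,1,0],[np.sin(f),0,-np.cos(f)]],1)
```

Run:
```python
from h import *
print(np.linalg.det(viewpose()[1]));go(*viewpose())
```

```text
1.0
d [121.8   8.8  66.1] rv [ 0.286 -0.493 -0.071] pos [ 607.6 -132.3  296.2]
```

nudge_tcp:
  moves: [0.3,0,0,0,-0.12,0,0.6,0,0,0.07,-0.25,0,0.9,0,0,0.14,-0.37,-0.03,1.2,0,0.2,0.28,-0.49,-0.07,1.22,0.09,0.45,0.28,-0.49,-0.07,1.22,0.09,0.66,0.28,-0.49,-0.07,1.22,0.09,0.66,0.28,-0.49,-0.07,1.22,0.09,0.66,0.28,-0.49,-0.07]

```text
time: 9.57
eef_pos: [483.1, -102.4, 231.4]
tool_rot: [0.242, -0.0, 0.97, 0.006]
force: [0.6, -0.6, 0.8]
width: 85.1
grip_force: 0.0
```

```bash
python3 w.py w2 2 120 520 0 300
```

```text
(no output)
```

View pics/w2.png

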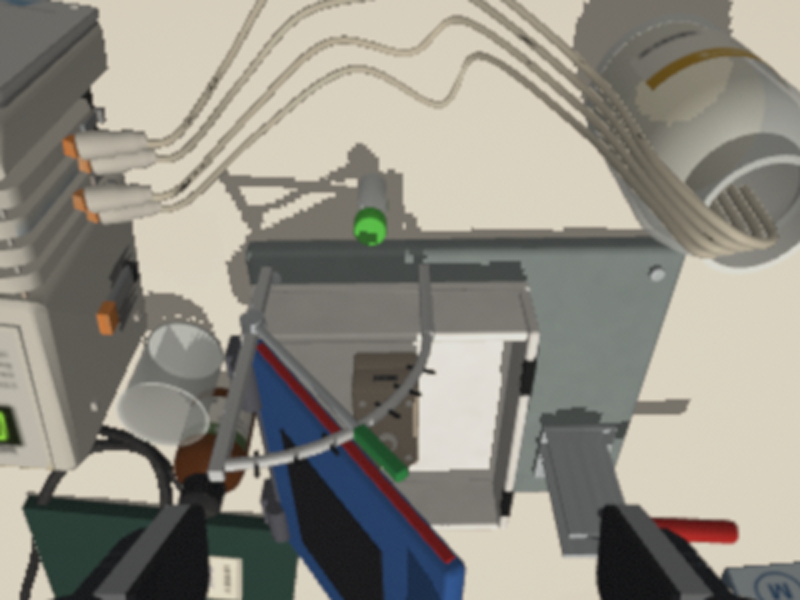

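Create meas.py:
```python
import sys,cv2,json
from h import *
n=sys.argv[1]
E=ext("wrist",*json.load(open(f"pics/{n}.json")))
im=cv2.imread(f"pics/{n}f.png");hsv=cv2.cvtColor(im,cv2.COLOR_BGR2HSV)
H,Sa,V=[hsv[...,i].astype(int) for i in range(3)]
def big(m,box):
    k=np.zeros_like(m);k[box[1]:box[3],box[0]:box[2]]=m[box[1]:box[3],box[0]:box[2]]
    c,l,st,_=cv2.connectedComponentsWithStats(k.astype(np.uint8),connectivity=8)
    i=1+np.argmax(st[1:,4]);y,x=np.nonzero(l==i);return np.stack([x,y],1).astype(float)
box=list(map(int,sys.argv[2:6])) if len(sys.argv)>5 else [240,155,400,300]
red=big(((H<8)|(H>172))&(Sa>150)&(V>70),box)
gr=big((H>50)&(H<80)&(Sa>120)&(V>40),box)
def line(p):
    vx,vy,x,y=cv2.fitLine(p.astype(np.float32),cv2.DIST_HUBER,0,.01,.01).ravel();t=(p-[x,y])@[vx,vy]
    return np.array([x,y]),np.array([vx,vy]),t.min(),t.max()
rl,gl=line(red),line(gr)
gc=gl[0]+gl[1]*(gl[2]+gl[3])/2
print("red n",len(red),rl[0]+rl[1]*rl[2],rl[0]+rl[1]*rl[3],"green n",len(gr),"mid",gc)
def perp(p,l): return (p-l[0])@np.array([-l[1][1],l[1][0]])
def f(s):
    o=s[2:5];P=lambda t,l:proj("wrist",rd(lid(t,l))+o,E)
    rr=[perp(P(s[0],[-r,-86,0]),rl) for r in(15,85,150)]
    g=P(s[1],[-105,-99,0])-gc
    gg=[perp(P(s[1],[-r,-99,0]),gl) for r in(92,118)]
    return np.r_[rr,g,gg,o/3]
r=least_squares(f,[.9,.95,0,0,0]);print("lid %.4f ptr %.4f diff %.2f deg"%(r.x[0],r.x[1],np.degrees(r.x[0]-r.x[1])),"off",r.x[2:].round(1),"res",r.fun[:7].round(2))
```

```bash
python3 meas.py w2
```

```text
red n 375 [292.82163738 221.27103887] [344.51823919 279.5402183 ] green n 243 mid [309.74977683 226.26250425]
lid 0.9614 ptr 0.9393 diff 1.27 deg off [0.6 2.8 0.5] res [ 0.16  0.07 -0.04 -0.15 -0.15  0.15 -0.16]
```

```bash
sed -i 's/^red=big.*/m=((H<8)|(H>172))\&(Sa>150)\&(V>70);kb=np.zeros_like(m);kb[box[1]:box[3],box[0]:box[2]]=1;y,x=np.nonzero(m\&kb);red=np.stack([x,y],1).astype(float)/' meas.py
python3 meas.py w2 245 165 355 290
```

Run:
```python
from h import *
f=.8;print(ctrl.get_state()["joint_positions"].round(2))
go([480,-105,200],np.stack([[-np.cos(f),0,-np.sin(f)],[0,1,0],[np.sin(f),0,-np.cos(f)]],1))
```

```text
red n 599 [249.44142127 172.49649043] [344.55620593 279.50561855] green n 243 mid [309.74977683 226.26250425]
lid 0.9606 ptr 0.9386 diff 1.26 deg off [0.7 2.7 0.6] res [ 0.15  0.06 -0.04 -0.15 -0.15  0.17 -0.17]
[-0.56 -0.27  2.08  0.32  0.94 -2.27]
d [20.5 -1.4 27.5] rv [ 0.009 -0.307 -0.003] pos [ 485.  -103.9  233.9]
```

The rows are not in the units I measure in: shifts go in units of 100 mm. I convert before sending: 27 mm is 0.27, 20 mm is 0.2.

nudge_tcp:
  moves: [0.1,0,0,0,-0.12,0,0.2,-0.01,0.14,0,-0.24,0,0.2,-0.01,0.27,0,-0.31,0,0.2,-0.01,0.27,0,-0.31,0,0.2,-0.01,0.27,0,-0.31,0]

```text
time: 10.03
eef_pos: [479.9, -103.5, 201.5]
tool_rot: [0.388, 0.002, 0.922, 0.004]
force: [-0.3, -1.2, 1.0]
width: 85.0
grip_force: 0.0
```

```bash
python3 w.py w3 2 160 480 80 300; python3 meas.py w3 245 165 355 290;python3 - <<'E'
from h import *
import cv2
print(ctrl.get_state()["joint_positions"].round(2))
for n in("scene","side"): cv2.imwrite(f"pics/{n}3.png",ctrl.snapshot(n)[:,:,::-1])
E
```

```text
red n 607 [255.90153759 164.31382923] [347.73053802 284.9661983 ] green n 286 mid [311.33280891 225.33791173]
lid 0.9566 ptr 0.9319 diff 1.42 deg off [0.8 2.1 1.7] res [-0.   -0.    0.   -0.16 -0.17  0.25 -0.22]
[-0.71 -0.36  2.34  0.84  0.69 -2.82]
```

View pics/w3.png

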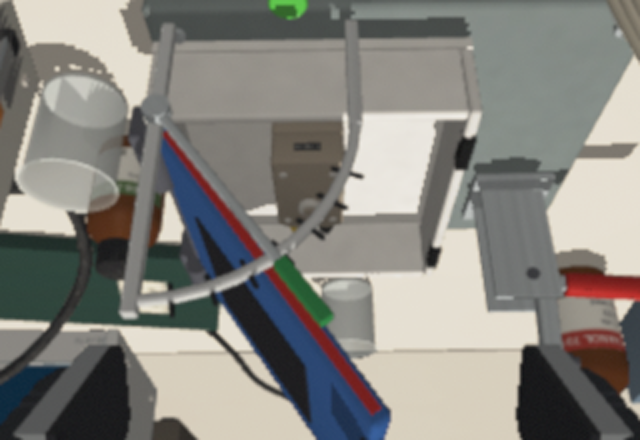

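Scaled: -90 mm is -0.9, -60 mm is -0.6.

nudge_tcp:
  moves: [-0.2,0,-0.27,0,0.12,0,-0.2,0,-0.6,0,0.25,0,-0.2,0,-0.9,0,0.31,0,-0.2,0,-0.9,0,0.31,0,-0.2,0,-0.9,0,0.31,0]

```text
time: 10.6
eef_pos: [432.8, -105.4, 286.6]
tool_rot: [0.247, -0.001, 0.969, 0.0]
force: [0.6, 0.9, 0.3]
width: 85.0
grip_force: 0.0
```

Run:
```python
from h import *
p,Rt=tabpose(.955,100);print(p);go(p,Rt);go(p+[0,0,20],Rt)
```

```text
[ 606.36503948 -102.95762898  298.43643274]
d [-158.1    2.1   72.6] rv [-0.168  0.498  0.035] pos [ 432.8 -105.4  286.6]
d [-167.7    2.1   55. ] rv [-0.168  0.498  0.035] pos [ 432.8 -105.4  286.6]
```

Scaled: -158 mm is -1.58, 10 mm is 0.1.

nudge_tcp:
  moves: [-0.4,0,0,0,0.12,0,-0.8,0,0.1,-0.04,0.25,0,-1.2,0.01,0.3,-0.1,0.37,0.02,-1.58,0.02,0.6,-0.168,0.498,0.035,-1.58,0.02,0.72,-0.168,0.498,0.035,-1.58,0.02,0.72,-0.168,0.498,0.035,-1.58,0.02,0.72,-0.168,0.498,0.035]

```text
time: 11.18
eef_pos: [603.0, -100.8, 282.9]
tool_rot: [-0.01, -0.004, 0.996, 0.091]
force: [-0.3, -0.8, 0.6]
width: 85.1
grip_force: 0.0
```

Run:
```python
from h import *
p,Rt=tabpose(.955,7.5);go(p,Rt)
```

```text
d [-4.8 -0.5 76.8] rv [ 0.013 -0.019 -0.004] pos [ 603.  -100.8  282.9]
```

nudge_tcp:
  moves: [0,0,0,0,0,0,0,0,0,0,0,0]

```text
time: 11.35
eef_pos: [602.0, -100.9, 291.3]
tool_rot: [-0.004, -0.004, 0.996, 0.089]
force: [0.1, 0.4, -0.1]
width: 84.9
grip_force: 0.0
```

```bash
python3 -c "
from h import *
p,Rt=tabpose(.955,7.5);go(p,Rt)"
```

```text
d [-4.9 -1.5 85.1] rv [ 0.008 -0.006 -0.003] pos [ 602.  -100.9  291.3]
```

Scaled: 85 mm is 0.85, 60 mm is 0.6.

nudge_tcp:
  moves: [-0.04,-0.01,0.3,0,0,0,-0.04,-0.015,0.6,0.008,-0.006,0,-0.04,-0.015,0.85,0.008,-0.006,0,-0.04,-0.015,0.85,0.008,-0.006,0,-0.04,-0.015,0.85,0.008,-0.006,0]

```text
time: 11.77
eef_pos: [604.2, -87.1, 207.1]
tool_rot: [-0.002, -0.003, 0.996, 0.085]
force: [-0.2, 0.0, 0.7]
width: 85.2
grip_force: 0.0
```

nudge_tcp:
  moves: [0,0,0,0,0,0,0,0,0,0,0,0,0,0,0,0,0,0,0,0,0,0,0,0,0,0,0,0,0,0,0,0,0,0,0,0,0,0,0,0,0,0]
  finger_gap: 3
  force: 60

```text
time: 12.35
eef_pos: [605.9, -86.9, 205.6]
tool_rot: [-0.002, -0.003, 0.996, 0.086]
force: [0.8, 3.1, 1.7]
width: 6.7
grip_force: 59.7
```

Run:
```python
from h import *
go(*tabpose(.955,7.5));arc([-.05,-.1,-.15,-.2])
```

```text
d [-0.3 -0.2 -1.7] rv [ 0.003 -0.003 -0.003] pos [605.9 -86.9 205.6]
-0.05 [0.  5.9 5.6] [ 0.05 -0.    0.  ]
-0.1 [ 0.  11.6 11.5] [ 0.1 -0.   0. ]
-0.15 [ 0.  16.9 17.7] [ 0.15 -0.    0.  ]
-0.2 [ 0.  21.9 24.2] [ 0.2   -0.001  0.001]
```

Good grip. Lower by 0.2, then raise to a held angle of about 1.055.

nudge_tcp:
  moves: [0,0.03,0.028,0.025,0,0,0,0.059,0.056,0.05,0,0,0,0.116,0.115,0.1,0,0,0,0.169,0.177,0.15,0,0,0,0.219,0.242,0.2,0,0,0,0.219,0.242,0.2,0,0]

```text
time: 12.85
eef_pos: [605.3, -60.1, 184.3]
tool_rot: [-0.002, -0.006, 1.0, -0.017]
force: [1.0, -2.4, 3.4]
width: 7.0
grip_force: 61.4
```

nudge_tcp:
  moves: [0,0,0,0,0,0]

```text
time: 12.93
eef_pos: [605.7, -61.3, 185.5]
tool_rot: [-0.001, -0.005, 1.0, -0.015]
force: [-0.2, -0.4, 1.7]
width: 7.3
grip_force: 61.0
```

Run:
```python
from h import *
p,Rt=tabpose(1.055,7.5);go(p,Rt);arc([.05,.1,.15,.2,.25,.3])
```

```text
d [ -0.2 -41.3 -28.4] rv [-0.3   -0.003 -0.001] pos [605.7 -61.3 185.5]
0.05 [ 0.  -6.2 -5.3] [-0.05  0.   -0.  ]
0.1 [  0.  -12.7 -10.3] [-0.1  0.  -0. ]
0.15 [  0.  -19.4 -14.9] [-0.15  0.   -0.  ]
0.2 [  0.  -26.3 -19.2] [-0.2    0.    -0.001]
0.25 [  0.1 -33.4 -23.2] [-0.25   0.    -0.001]
0.3 [  0.1 -40.8 -26.8] [-0.3    0.    -0.001]
```

nudge_tcp:
  moves: [0,-0.062,-0.053,-0.05,0,0,0,-0.127,-0.103,-0.1,0,0,0,-0.194,-0.149,-0.15,0,0,0,-0.263,-0.192,-0.2,0,0,0,-0.334,-0.232,-0.25,0,0,0,-0.408,-0.268,-0.3,0,0,0,-0.408,-0.268,-0.3,0,0,0,-0.408,-0.268,-0.3,0,0]

```text
time: 13.6
eef_pos: [605.7, -101.1, 213.6]
tool_rot: [-0.002, -0.003, 0.99, 0.138]
force: [0.6, 5.8, 2.2]
width: 7.0
grip_force: 61.2
```

```bash
python3 -c "
from h import *
p,Rt=tabpose(1.055,7.5);go(p,Rt)"
```

```text
d [-0.6 -0.2 -1.7] rv [ 0.007 -0.002 -0.005] pos [ 605.7 -101.1  213.6]
```

nudge_tcp:
  moves: [0,0,0,0,0,0,0,0,0,0,0,0,0,0,0,0,0,0,0,0,0,0,0,0,0,0,0,0,0,0,0,0,0,0,0,0]
  finger_gap: 85

```text
time: 14.1
eef_pos: [605.8, -102.2, 213.4]
tool_rot: [-0.002, -0.003, 0.991, 0.135]
force: [-0.7, -0.5, -0.9]
width: 78.8
grip_force: 0.0
```

nudge_tcp:
  moves: [0,0,-0.2,0,0,0,0,0,-0.5,0,0,0,0,0,-0.8,0,0,0,0,0,-0.8,0,0,0,0,0,-0.8,0,0,0]

```text
time: 14.52
eef_pos: [607.5, -124.4, 293.3]
tool_rot: [0.0, -0.003, 0.991, 0.134]
force: [-0.1, -0.2, -0.8]
width: 85.0
grip_force: 0.0
```

```bash
python3 -c "
from h import *
go(*viewpose())"
```

```text
d [121.5   4.   61.3] rv [ 0.264 -0.496 -0.061] pos [ 607.5 -124.4  293.3]
```

nudge_tcp:
  moves: [0.3,0,0,0,-0.12,0,0.6,0,0,0.07,-0.25,0,0.9,0,0,0.14,-0.37,-0.03,1.2,0,0.2,0.26,-0.5,-0.06,1.22,0.04,0.45,0.26,-0.5,-0.06,1.22,0.04,0.61,0.26,-0.5,-0.06,1.22,0.04,0.61,0.26,-0.5,-0.06,1.22,0.04,0.61,0.26,-0.5,-0.06]

```text
time: 15.18
eef_pos: [483.0, -103.1, 231.9]
tool_rot: [0.246, 0.001, 0.969, 0.004]
force: [0.3, -0.4, 0.8]
width: 85.0
grip_force: 0.0
```

nudge_tcp:
  moves: [0,0,0,0,0,0,0,0,0,0,0,0]

```text
time: 15.35
eef_pos: [486.1, -105.4, 235.8]
tool_rot: [0.248, 0.001, 0.969, 0.002]
force: [-0.1, -0.2, 0.8]
width: 85.0
grip_force: 0.0
```

```bash
python3 w.py w4 2 160 480 60 300; python3 meas.py w4 240 155 370 290
```

```text
red n 591 [253.95427212 165.04382419] [352.82133616 268.21290974] green n 247 mid [314.72417673 217.78038928]
lid 0.9381 ptr 0.9360 diff 0.12 deg off [0.7 2.7 0.6] res [ 0.2   0.08 -0.06 -0.14 -0.17 -0.01 -0.03]
```

View pics/w4.png

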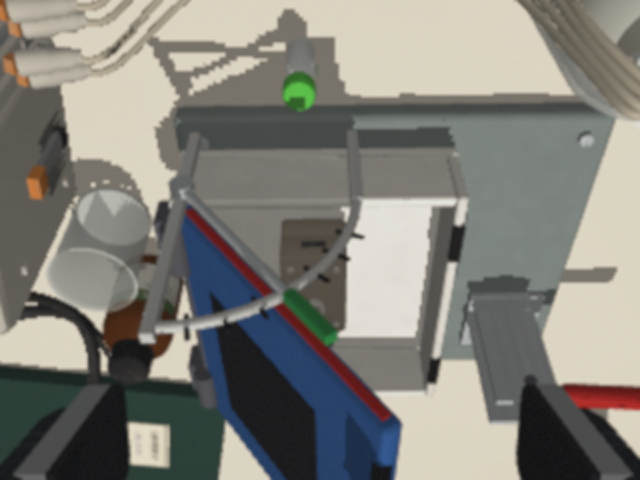

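```bash
python3 -c "
from workcell import ctrl
print(ctrl.close_job())"
```

```text
the job is handed in; nothing more can be done
None
```

The job is handed in: the clamp was thrown over centre and stayed open, and the lid stands by itself about 0.1° from the green pointer, measured after letting go. The pointer showed no shift, nothing else was disturbed as far as the views show, and it took about 15 s of the 61 s allowed.

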